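# Lock the movement vice's keyhole plate onto the bench fixture

### The arm

A 7-joint arm with a two-finger parallel gripper is mounted at the origin on the work surface. World frame = base frame: x ahead of the robot, y to its left, z up, the work surface at z = 0. Lengths are in m, angles in rad, forces in N, time in s.
With the tool pointing down it reaches from about 0.35 to 0.9 m from the base axis. Payload 7.2 kg.
Tool frame: the origin (TCP) lies between the finger pads; the fingertips stand ctrl.nose_length ahead of it and the grasp point (between the pads) is the TCP (ctrl.nose_length is the distance from the TCP to the fingertips, in m); z points along the fingers, y is the line along which they close (so a half turn about z gives the same grasp; the last joint's range is limited). The gripper opens to 85 mm and grips with 20 to 120 N. Pads are 22 mm wide; open, the fingers measure 114 mm over their backs; the gripper's body (76 mm by 85 mm) begins 54 mm behind the grasp point. The pads swing forward as they close: fully open they stand 13 mm farther back than shut.
Start: joints at [1.192, 0.411, -0.013, 1.596, 0.006, 1.134, -0.082], TCP at [0.191, -0.595, 0.25] pointing down, gripper open.
Joint ranges: [-2.95, 2.95], [-0.29, 1.99], [-1.47, 1.44], [0.14, 2.54], [-1.03, 4.17], [0.13, 1.85], [-2.86, 2.86]. Speed limits (rad/s): [2.39, 2.39, 3.01, 3.01, 3.14, 3.14, 3.14].

### API

Orientations are given as a unit quaternion [x, y, z, w].
In Python, from bench import ctrl gives the robot as it stands.
- The arm moves only by the tool apply_moves, never from a script. Its argument "commands" is a list of rows, each a list of 7 numbers: the shift along the tool's x, y, z in m, then the turn, a rotation vector about the tool's x, y, z in rad, then the gripper command: -1 is shut, 1 is fully open, values between are in proportion. A call has 1 to 10 rows; each row is the pose to reach, as a shift and turn from the pose commanded when the call began, along the tool's axes at that moment; what a row does not reach only later rows make up. A row lasts 1/12 s, in which the tool goes at most 41.7 mm and 7.16 degrees, less where a joint would pass 70% of its speed; a pose out of reach is approached as far as the arm can. A call with a gripper value outside its range is refused whole. The fingers move at their own pace and stop on an object; the grip force is fixed at half the most. Time passes only in rows, so rows that repeat a pose let the fingers close. It gives the time, the measured TCP pose, the force, the opening and the grip force at its end, in the units of the state.
- ctrl.get_state(): the state, without advancing time (a new reading comes with each control period).
- ctrl.snapshot(name): name is "scene" or "top" or "wrist"; returns a dict with "img" (384x512x3 uint8, red, green, blue), "camera_matrix" (3x3 intrinsics, pixels), "R" (3x3) and "t" (3): a world point X has camera coordinates R X + t. Camera axes: x right, y down, z forward; pixel columns grow to the right and rows downward; lengths in m; the calibration is good to about 2 mm. The wrist camera is an equidistant fisheye: a pixel r from the principal point sees the ray r / f radians off the axis. A picture is of the moment at which its call begins. There is no depth.
- ctrl.finish_job(): hands the job in; it is judged then, once.
Trained networks look in the newest picture that a camera, given by its name, has taken for a name from the list of things; names that differ only in an ending like _2 or _b are one class to them, and where a whole thing is asked for, a point or a joint stands for the part that bears it (a point fixed in the world has none). Each returns a list of dicts, best first, with "score" (0 to 1); they miss things now and then, are a little off and sometimes report something else, mostly with a low value. They report only what shows in the picture. A call takes as long as a camera call. They do not tell look-alikes from the thing itself.
- ctrl.spot_in(camera, thing): "xy" ([column, row] in pixels, amid what is visible of it).
- ctrl.regions_of(camera, thing): "pixels" (384x512 bool, what is visible of it) and "xy" ([column, row] in pixels, amid what is visible of it).
- ctrl.landmark_of(camera, thing): "xy" ([column, row] in pixels: a listed point, or the origin of a listed thing).
The state is a dict: "time_s": time; "qpos": joint angles; "joint_velocities": joint speeds; "joint_efforts": joint torques, N m; "tool_pos": TCP position; "tcp_rot": TCP orientation; "force": force on the tool from outside, world axes, zero at the start; "wrist_torque": the same for the moment, N m; "grip_width": opening from 0.0 (shut) to 1.0 (fully open); "grasp_force": force on a finger pad.
Only numpy, scipy, OpenCV 4.12 (cv2) and the standard library are available. Lean on these libraries where they do the work, as an engineer would, in place of code of your own. Each camera call takes 0.05 s, during which the arm holds its last target. There are 200 camera calls.

### The job

Pick up the steel keyhole plate by the movement vice on it, set its two round holes down over the screw heads of the grey bench fixture so that it presses the spring catch down, then slide it along, away from the catch, until the screws reach the ends of the slots and the catch springs up behind the plate's edge. Leave it lying flat and locked there. The screws are fine and the clamped screw carriage is not exactly where the fixture's pose would put it, so find the screws by feel and work gently, never pressing plate and fixture together with more than about 40 N; leave everything else on the bench as it is.

Things in the scene. Friction and masses are not known exactly. Their poses are not given: they have to be found in the camera images.
- plate: Keyhole plate: flat steel, 70 mm (x, from -30 to +40) x 110 mm (y) x 5 mm, 0.34 to 0.48 kg; origin on its underside below the vice, z up. An aluminium movement vice with a brass movement stands on it. Two keyholes at y = +38 and -38 mm: a through hole 15.5 mm wide centred at x = +8 mm, and from it a 9 mm wide slot towards -x, ending square at x = -11.25 mm. Starts flat on the bench.
- plate_vice (a point): Centre of the movement vice, 31 mm above the plate's underside: the place to grip. The vice is 26 mm (plate's x) x 44 mm (plate's y), plain vertical sides from 5 to 39 mm above the underside, jaws up to 45 mm. Grip it across the 26 mm.
- plate_hole (a point): Centre of the plate's +y round hole, at underside height, plate's (8, 38) mm.
- plate_nose (a point): Middle of the plate's +x edge (the edge nearer the round holes), at underside height, 40 mm from the origin.
- base: Bench fixture, screwed down: grey base 136 mm (x) x 150 mm (y), origin at the centre of its underside, z up. Inside, an aluminium screw carriage, top face 20 mm up. Two steel screws rise from it at y = +38 and -38 mm: shank 6.5 mm across from 20 to 27 mm up, round head 13 mm across from 27 to 31 mm up, chamfered on top. Dark rails at y = +-68 mm reach 19 mm up.
- base_seat (a point): Point 20 mm above the base's origin, on the carriage's top plane. The carriage is clamped at an unmeasured place along the base's x: the screws' line stands at x = s, anywhere from -12 to +12 mm, y exact. Clamped fast. Plate goes on with its x along the base's x: holes over the heads with the plate's origin at x = s - 8 mm; home, shanks at the slot ends, at x = s + 8 mm.
- base_end (a point): Middle of the base's +x end, 68 mm from its origin, 20 mm up. The plate slides towards this end; the catch is at the other.
- catch (a joint): Spring catch: dark tooth 8 x 20 mm at y = 0, 23.5 to 31.5 mm on the -x side of the screws, 5 mm above the carriage top. Value: m pressed down, 0 up, 0.005 level. Spring 3 N at first, 7 N level. The plate over the heads lies on it and must be pressed to within 2 mm of the carriage to slide under the heads; within about 1.5 mm of home the tooth springs up behind the plate's -x edge.
- driver: Bystander: watchmaker's screwdriver, 130 mm long, lying loose. Origin at its underside, not to be disturbed.
- loupe: Bystander: black eyeglass loupe, a cone 34 mm across and 26 mm high. Origin at its underside, not to be disturbed.
- parts_tray: Bystander: cream divided parts tray, 120 x 190 x 22 mm. Origin at its underside, not to be disturbed.
- driver_stand: Bystander: round black screwdriver stand, 110 mm across, 135 mm high with its drivers. Origin at its underside, not to be disturbed.
- oil_jar: Bystander: small amber jar with a black cap, 40 mm across, 45 mm high. Origin at its underside, not to be disturbed.
- spare_vice: Bystander: spare bare movement vice without plate, 30 x 44 x 24 mm. Origin at its underside, not to be disturbed.
- tweezers: Bystander: brass tweezers, 126 mm long. Origin at its underside, not to be disturbed.
There are look-alikes about, which are no part of the job. What is shaped like the base but pink is not meant. There is more than one size of the plate; the one meant has the size given above.

How it is judged:
By the outcome, as a careful person would: the job done as asked, in the order asked, and still so for the second after the job is handed in, with the robot touching nothing.
It also fails if it takes over 72 s, if anything falls off the work surface, if the arm or the gripper's body presses on something with over 40 N, if the wrist force passes 120 N, or if a joint passes its speed limit or range.

## Working session

There is one attempt and no reset: what is moved stays moved. The work goes in short steps, Python scripts to look and compute and a tool call to move; the robot and the scene stay as the last step left them, time stands still between calls to the robot, and variables do not carry over. Pictures are saved under pics/ and viewed, at most 10 in all, crops included, and the job is handed in when it is done.

Besides the shell and the picture viewer there is one more tool, called after ">>>" as name([rows], argument=value, ...), one row to a line, values as JSON. apply_moves: Moves the arm, as the interface text tells. Its arguments: {"type":"object","properties":{"commands":{"type":"array","items":{"type":"array","items":{"type":"number"}}}},"required":["commands"]}

```bash
mkdir -p pics; ls; cat > h.py <<'E'
import numpy as np, cv2
from scipy.spatial.transform import Rotation as Ro
from bench import ctrl
def ray(s,xy):
    K=s["camera_matrix"];R=np.array(s["R"]);t=np.array(s["t"])
    return -R.T@t, R.T@(np.linalg.inv(K)@[xy[0],xy[1],1.])
def at_z(s,xy,z):
    c,d=ray(s,xy); return c+d*(z-c[2])/d[2]
def proj(s,X):
    p=np.array(s["camera_matrix"])@(np.array(s["R"])@np.array(X)+np.array(s["t"])); return p[:2]/p[2]
def save(img,n,sc=1,box=None):
    if box: img=img[box[1]:box[3],box[0]:box[2]]
    img=cv2.resize(img,None,fx=sc,fy=sc,interpolation=cv2.INTER_CUBIC)
    cv2.imwrite("pics/"+n,img[:,:,::-1])
E
python3 - <<'E'
from h import *
st=ctrl.get_state(); print(st, ctrl.nose_length)
a=ctrl.snapshot("scene"); b=ctrl.snapshot("top")
np.savez("s0.npz",**a); np.savez("t0.npz",**b)
save(np.vstack([a["img"],b["img"]]),"a.png",0.78)
for c,s in (("scene",a),("top",b)):
    for n,z in (("plate",.0),("plate_vice",.031),("plate_hole",0.),("plate_nose",0.),("base",0),("base_seat",.02),("base_end",.02),("catch",.025)):
        for d in ctrl.landmark_of(c,n) if n!="catch" else ctrl.spot_in(c,n): print(c,n,round(d["score"],2),np.round(d["xy"],1),np.round(at_z(s,d["xy"],z),4))
E
```

```text
pics
{'time_s': 0.0, 'qpos': array([ 1.19179664,  0.41190729, -0.01270658,  1.59705591,  0.00555471,
        1.13427711, -0.08224885]), 'joint_velocities': array([ 0.00108606, -0.00052967,  0.00092632,  0.00051362, -0.00041942,
       -0.00101961, -0.00016652]), 'joint_efforts': array([ 3.87239206e-04, -6.00630355e+01,  6.82244953e-01, -2.99418694e+01,
        1.38740623e-02,  1.03787903e-02,  6.12296901e-06]), 'tool_pos': array([ 0.19096764, -0.59462172,  0.24944359]), 'tcp_rot': array([ 9.87953141e-01,  1.54751220e-01, -1.62016086e-04, -7.90047836e-04]), 'force': array([-0.41360216, -0.88496732,  0.0341951 ]), 'wrist_torque': array([ 0.01549187, -0.02838304,  0.0022555 ]), 'grasp_force': 0.0, 'grip_width': 1.000465148875915} 0.019
scene plate 0.76 [101. 240.] [ 0.5345 -0.3896  0.    ]
scene plate 0.6 [178.4 221. ] [ 0.4927 -0.2041  0.    ]
scene plate_vice 0.94 [177.1 212.2] [ 0.492  -0.2032  0.031 ]
scene plate_vice 0.83 [ 93.5 227.7] [ 0.521  -0.4012  0.031 ]
scene plate_vice 0.43 [179.7 231.5] [ 0.5596 -0.1951  0.031 ]
scene plate_hole 0.85 [193.5 217.1] [ 0.4833 -0.1654  0.    
[... 1300 characters left out ...]
1.5] [ 0.5274 -0.1944  0.    ]
top plate_nose 0.56 [370.1 207.8] [ 0.4825 -0.3707  0.    ]
top base 0.76 [108.1 267.7] [0.288  0.4014 0.    ]
top base 0.73 [333.2 291.8] [ 0.2327 -0.2617  0.    ]
top base 0.64 [173.6 203.2] [0.4827 0.2164 0.    ]
top base_seat 0.93 [107.9 271.9] [0.2776 0.3946 0.02  ]
top base_seat 0.79 [339.1 294.4] [ 0.2283 -0.2746  0.02  ]
top base_seat 0.72 [175.6 201.3] [0.4868 0.207  0.02  ]
top base_end 0.96 [108.4 244.2] [0.3572 0.3973 0.02  ]
top base_end 0.92 [174.9 181. ] [0.5468 0.2114 0.02  ]
top base_end 0.88 [342.7 266.9] [ 0.3071 -0.2847  0.02  ]
top base_end 0.61 [245.8 236.8] [ 0.3877 -0.0015  0.02  ]
top base_end 0.6 [300.7 202.1] [ 0.493  -0.1605  0.02  ]
```

View pics/a.png

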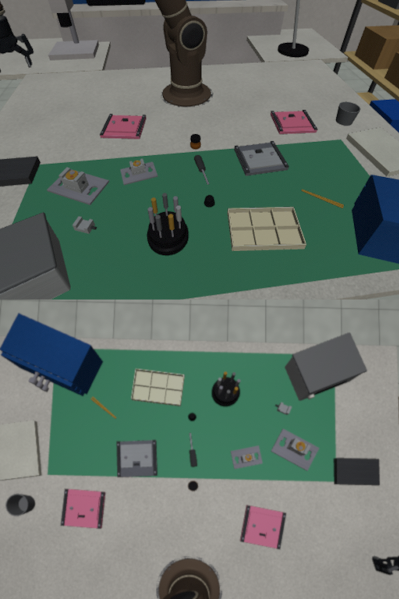

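The picture shows the grey base at top ~(174,203) (the two pink ones are decoys) and two plates: A at top (315,201)/scene (178,218), and B at top (378,187)/scene (101,235). A measures about 110 mm and B about 150 mm, so A fits. I'll confirm this in an enlarged crop.

```bash
python3 - <<'E'
from h import *
a=dict(np.load("s0.npz"));b=dict(np.load("t0.npz"))
A=cv2.resize(a["img"][185:265,55:215],None,fx=5,fy=3.75,interpolation=cv2.INTER_CUBIC)
B=cv2.resize(b["img"][160:220,290:420],(800,300),interpolation=cv2.INTER_CUBIC)
img=np.vstack([A,B]);save(img,"b.png")
ctrl.snapshot("top");
for d in ctrl.regions_of("top","plate"):
    m=d["pixels"].astype(np.uint8); y,x=np.nonzero(m)
    P=np.array([at_z(b,(u,v),.005)[:2] for u,v in zip(x,y)])
    r=cv2.minAreaRect((P*1000).astype(np.float32)); print(round(d["score"],2),np.round(d["xy"]),np.round(r[0]),np.round(r[1]),round(r[2],1))
for d in ctrl.regions_of("top","base"):
    m=d["pixels"].astype(np.uint8); y,x=np.nonzero(m)
    P=np.array([at_z(b,(u,v),.019)[:2] for u,v in zip(x,y)])
    r=cv2.minAreaRect((P*1000).astype(np.float32)); print("base",round(d["score"],2),np.round(d["xy"]),np.round(r[0]),np.round(r[1]),round(r[2],1))
E
```

```text
0.66 [315. 200.] [ 497. -207.] [ 70. 110.] 12.6
0.61 [376. 192.] [ 530. -392.] [159. 104.] 62.5
base 0.75 [107. 270.] [290. 401.] [154. 135.] 87.2
base 0.74 [336. 290.] [ 237. -268.] [152. 136.] 80.1
base 0.69 [174. 203.] [480. 208.] [137. 154.] 3.7
```

View pics/b.png

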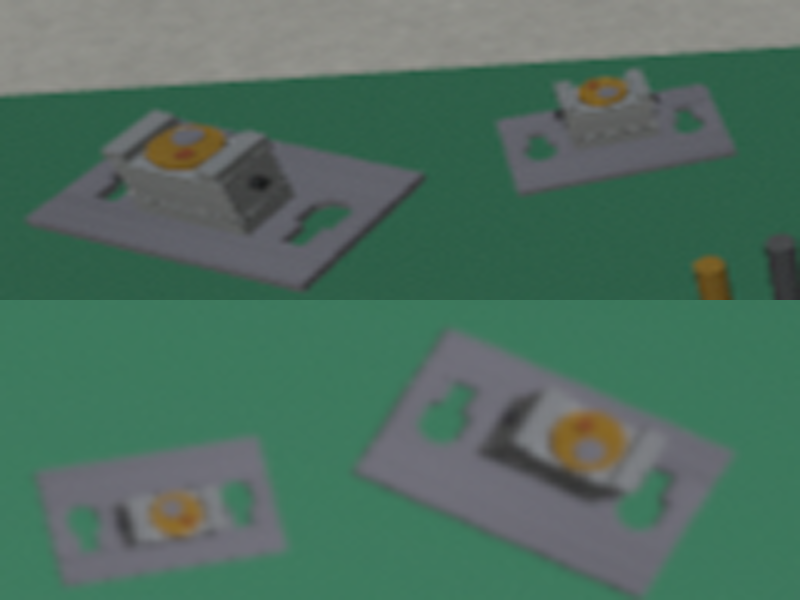

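Confirmed: plate A (crop right top / lower left) is 70 x 110 mm and is the one meant. B is 159 x 104 mm, so it's out. A's round holes and nose point to world +x at yaw ≈ 12.6°. The grey base also faces +x, at about 3.7°.

```bash
cat >> h.py <<'E'
def go(p,yaw,R=None):
    "shift and turn (tool frame) from measured pose to p with tool z down, tool x at yaw deg"
    st=ctrl.get_state(); R0=Ro.from_quat(st["tcp_rot"]).as_matrix()
    c,s_=np.cos(np.radians(yaw)),np.sin(np.radians(yaw))
    Rt=np.array([[c,s_,0],[s_,-c,0],[0,0,-1.]])
    print("t",st["time_s"],"pos",np.round(st["tool_pos"],4),"F",np.round(st["force"],1),"M",np.round(st["wrist_torque"],2))
    print("shift",np.round(R0.T@(np.array(p)-st["tool_pos"]),4),"rot",np.round(Ro.from_matrix(R0.T@Rt).as_rotvec(),4))
def wproj(s,X):
    f=s["camera_matrix"][0][0];c=np.array(s["camera_matrix"])[:2,2]
    q=np.array(s["R"])@np.array(X)+np.array(s["t"]);th=np.arctan2(np.hypot(q[0],q[1]),q[2]);return c+f*th*q[:2]/np.hypot(q[0],q[1])
def wat_z(s,xy,z):
    K=np.array(s["camera_matrix"]);u=(np.array(xy)-K[:2,2])/K[0,0];r=np.hypot(*u)+1e-9
    d=np.array(s["R"]).T@np.r_[np.sin(r)*u/r,np.cos(r)];c=-np.array(s["R"]).T@np.array(s["t"]);return c+d*(z-c[2])/d[2]
E
python3 -c "
from h import *
go([.492,-.208,.17],102.6)"
```

```text
t 1.05 pos [ 0.1911 -0.5951  0.2503] F [-0.3 -0.5  0.2] M [-0.05 -0.02 -0.01]
shift [ 0.4048 -0.2765  0.0803] rot [ 0.    0.   -1.48]
```

>>> apply_moves([
  [0.405,-0.2765,0.08,0,0,-1.48,1],
  [0.405,-0.2765,0.08,0,0,-1.48,1],
  [0.405,-0.2765,0.08,0,0,-1.48,1],
  [0.405,-0.2765,0.08,0,0,-1.48,1],
  [0.405,-0.2765,0.08,0,0,-1.48,1],
  [0.405,-0.2765,0.08,0,0,-1.48,1],
  [0.405,-0.2765,0.08,0,0,-1.48,1],
  [0.405,-0.2765,0.08,0,0,-1.48,1],
  [0.405,-0.2765,0.08,0,0,-1.48,1],
  [0.405,-0.2765,0.08,0,0,-1.48,1],
])

```text
time_s: 1.88
tool_pos: [0.4445, -0.2689, 0.1833]
tcp_rot: [0.709, 0.706, 0.0, 0.001]
force: [0.5, -1.9, 0.5]
grip_width: 0.998
grasp_force: 0.0
```

```bash
python3 -c "
from h import *
go([.492,-.208,.17],102.6)"
```

```text
t 1.8833 pos [ 0.4445 -0.2689  0.1833] F [ 0.5 -1.9  0.5] M [ 0.01 -0.07 -0.01]
shift [0.0611 0.0472 0.0133] rot [ 0.0007  0.0008 -0.2242]
```

>>> apply_moves([
  [0.061,0.047,0.013,0,0,-0.224,1],
  [0.061,0.047,0.013,0,0,-0.224,1],
  [0.061,0.047,0.013,0,0,-0.224,1],
  [0.061,0.047,0.013,0,0,-0.224,1],
  [0.061,0.047,0.013,0,0,-0.224,1],
])

```text
time_s: 2.3
tool_pos: [0.4909, -0.2104, 0.1701]
tcp_rot: [0.628, 0.778, -0.0, -0.0]
force: [-0.3, -0.0, 0.4]
grip_width: 1.003
grasp_force: 0.0
```

```bash
python3 - <<'E'
from h import *
s=ctrl.snapshot("wrist"); save(s["img"],"w1.png",1.5); np.savez("w1.npz",**s)
go([.492,-.208,.17],102.6)
for n,z in (("plate",.0),("plate_vice",.031),("plate_hole",0.),("plate_nose",0.)):
    for d in ctrl.landmark_of("wrist",n): print(n,round(d["score"],2),np.round(d["xy"],1),np.round(wat_z(s,d["xy"],z),4))
for d in ctrl.regions_of("wrist","plate"):
    y,x=np.nonzero(d["pixels"]); print(d["score"],x.min(),x.max(),y.min(),y.max())
E
```

```text
t 2.35 pos [ 0.4906 -0.2111  0.1702] F [0.8 0.3 0. ] M [0.01 0.   0.01]
shift [0.0027 0.002  0.0002] rot [-0.0006  0.0006 -0.0083]
plate 0.94 [262.3 171.3] [ 0.4904 -0.2075  0.    ]
plate 0.58 [265.2 315.6] [ 0.5341 -0.3925  0.    ]
plate_vice 0.97 [263.7 179.5] [ 0.4916 -0.2072  0.031 ]
plate_vice 0.77 [265.4 341.7] [ 0.538  -0.4097  0.031 ]
plate_hole 0.8 [270.1 135.9] [ 0.4903 -0.1704  0.    ]
plate_hole 0.71 [232.  333.9] [ 0.4977 -0.4368  0.    ]
plate_nose 0.78 [230.6 294.4] [ 0.4849 -0.3673  0.    ]
plate_nose 0.72 [268.3 179.4] [ 0.4982 -0.2146  0.    ]
plate_nose 0.66 [304.8 169.9] [ 0.5326 -0.1967  0.    ]
0.93 231 303 118 223
0.72 198 332 256 331
```

View pics/w1.png

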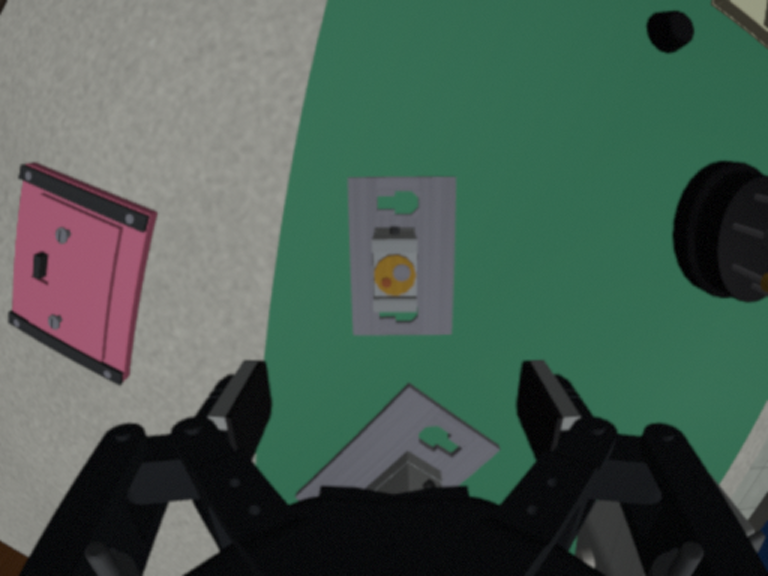

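The wrist picture shows plate A, with corners near (347,177), (457,177), (452,334) and (354,334) in the 1.5x view and its vice at (394,272). It lies nearly square to the gripper.

```bash
python3 - <<'E'
from h import *
s=dict(np.load("w1.npz"))
C=[wat_z(s,np.array(c)/1.5-.17,.005) for c in ((347,177),(457,177),(452,334),(354,334))]
C=np.array(C)[:,:2]; print(np.round(C,4), np.linalg.norm(C-np.roll(C,-1,0),axis=1))
ex=(C[1]-C[0]+C[2]-C[3]); ey=(C[0]-C[3]+C[1]-C[2])
print(np.degrees(np.arctan2(ex[1],ex[0])),np.degrees(np.arctan2(-ey[0],ey[1])))
e=ex/np.linalg.norm(ex); print("origin",C.mean(0)-.005*e)
E
```

```text
[[ 0.4493 -0.1601]
 [ 0.5188 -0.1449]
 [ 0.5425 -0.2524]
 [ 0.4744 -0.267 ]] [0.0712053  0.11005005 0.06972453 0.10974822]
12.223429271712034 12.8289612522908
origin [ 0.49136099 -0.20716956]
```

```bash
python3 -c "
from h import *
go([.4912,-.2073,.031],102.6)"
```

```text
t 2.6 pos [ 0.4907 -0.211   0.1704] F [ 0.3 -0.6  0.4] M [-0.    0.01  0.  ]
shift [0.0036 0.0013 0.1394] rot [ 0.      0.0006 -0.0081]
```

>>> apply_moves([
  [0.0035,0.0013,0.04,0,0,-0.008,1],
  [0.0035,0.0013,0.08,0,0,-0.008,1],
  [0.0035,0.0013,0.12,0,0,-0.008,1],
  [0.0035,0.0013,0.139,0,0,-0.008,1],
  [0.0035,0.0013,0.139,0,0,-0.008,1],
  [0.0035,0.0013,0.139,0,0,-0.008,1],
])

```text
time_s: 3.1
tool_pos: [0.4912, -0.2062, 0.0308]
tcp_rot: [0.625, 0.781, -0.0, -0.001]
force: [0.1, -0.5, -0.0]
grip_width: 1.0
grasp_force: 0.0
```

```bash
python3 -c "
from h import *
go([.4912,-.2073,.031],102.6)"
```

```text
t 3.1 pos [ 0.4912 -0.2062  0.0308] F [ 0.1 -0.5 -0. ] M [ 0.01  0.03 -0.02]
shift [-0.0011 -0.0002 -0.0002] rot [-0.0016 -0.0012  0.0016]
```

Good position. Closing.

>>> apply_moves([
  [-0.001,0,0,0,0,0,0.3],
  [-0.001,0,0,0,0,0,-0.2],
  [-0.001,0,0,0,0,0,-1],
  [-0.001,0,0,0,0,0,-1],
  [-0.001,0,0,0,0,0,-1],
  [-0.001,0,0,0,0,0,-1],
  [-0.001,0,0,0,0,0,-1],
  [-0.001,0,0,0,0,0,-1],
  [-0.001,0,0,0,0,0,-1],
  [-0.001,0,0,0,0,0,-1],
])

```text
time_s: 3.93
tool_pos: [0.492, -0.2077, 0.0323]
tcp_rot: [0.625, 0.781, -0.0, 0.001]
force: [-3.5, -0.9, 8.9]
grip_width: 0.296
grasp_force: 61.0
```

```bash
python3 -c "
from h import *
go([.4912,-.2073,.131],102.6); print(ctrl.get_state()['grip_width'])"
```

```text
t 3.9333 pos [ 0.492  -0.2077  0.0323] F [-3.5 -0.9  8.9] M [-0.02  0.7   0.02]
shift [ 0.0004 -0.0007 -0.0987] rot [0.0002 0.0012 0.0017]
0.2955296981905677
```

>>> apply_moves([
  [0,0,-0.02,0,0,0,-1],
  [0,0,-0.04,0,0,0,-1],
  [0,0,-0.08,0,0,0,-1],
  [0,0,-0.12,0,0,0,-1],
  [0,0,-0.13,0,0,0,-1],
  [0,0,-0.13,0,0,0,-1],
])

```text
time_s: 4.43
tool_pos: [0.4936, -0.2078, 0.1644]
tcp_rot: [0.625, 0.781, 0.001, 0.003]
force: [1.1, -0.7, -5.1]
grip_width: 0.296
grasp_force: 60.3
```

```bash
python3 - <<'E'
from h import *
go([.44,.208,.18],93.7); print(ctrl.get_state()['grasp_force'])
E
```

```text
t 4.4333 pos [ 0.4936 -0.2078  0.1644] F [ 1.1 -0.7 -5.1] M [-0.05 -0.03  0.01]
shift [ 0.4174  0.0392 -0.0171] rot [0.0051 0.0036 0.1571]
60.272841453552246
```

>>> apply_moves([
  [0.29,0.03,-0.015,0.005,0.0035,0.157,-1],
  [0.29,0.03,-0.015,0.005,0.0035,0.157,-1],
  [0.29,0.03,-0.015,0.005,0.0035,0.157,-1],
  [0.29,0.03,-0.015,0.005,0.0035,0.157,-1],
  [0.29,0.03,-0.015,0.005,0.0035,0.157,-1],
  [0.29,0.03,-0.015,0.005,0.0035,0.157,-1],
  [0.29,0.03,-0.015,0.005,0.0035,0.157,-1],
  [0.29,0.03,-0.015,0.005,0.0035,0.157,-1],
  [0.29,0.03,-0.015,0.005,0.0035,0.157,-1],
  [0.29,0.03,-0.015,0.005,0.0035,0.157,-1],
])

```text
time_s: 5.27
tool_pos: [0.4563, 0.0817, 0.1745]
tcp_rot: [0.683, 0.73, -0.002, -0.004]
force: [-0.1, -0.7, -4.1]
grip_width: 0.295
grasp_force: 60.1
```

```bash
python3 - <<'E'
from h import *
s=ctrl.snapshot("wrist"); save(s["img"],"w2.png",1.5); np.savez("w2.npz",**s)
go([.44,.208,.18],93.7)
print("cam",-np.array(s["R"]).T@s["t"])
for n,z in (("base",0),("base_seat",.02),("base_end",.02),("plate_nose",.145),("plate_hole",.145)):
    for d in ctrl.landmark_of("wrist",n): print(n,round(d["score"],2),np.round(d["xy"],1),np.round(wat_z(s,d["xy"],z),4))
for d in ctrl.spot_in("wrist","catch"): print("catch",round(d["score"],2),np.round(d["xy"],1),np.round(wat_z(s,d["xy"],.025),4))
E
```

```text
t 5.3167 pos [0.4566 0.0809 0.1747] F [-0.3  0.  -4.5] M [-0.04 -0.    0.05]
shift [ 0.1279 -0.0084 -0.0049] rot [-0.0079 -0.0023 -0.0005]
cam [0.45244609 0.15789114 0.29896956]
base 0.96 [294.7  48.6] [0.4785 0.2115 0.    ]
base 0.48 [263.  229.6] [ 0.46    0.0178 -0.    ]
base_seat 0.56 [300.6  46.6] [0.4821 0.2104 0.02  ]
base_seat 0.21 [333.6 232.9] [0.5343 0.0275 0.02  ]
base_end 0.81 [367.5  52.8] [0.547  0.2134 0.02  ]
plate_nose 0.92 [331.  232.7] [0.496 0.086 0.145]
plate_hole 0.94 [278.1 170.3] [0.4621 0.1209 0.145 ]
catch 0.56 [275.7  45.4] [0.459  0.2086 0.025 ]
```

View pics/w2.png

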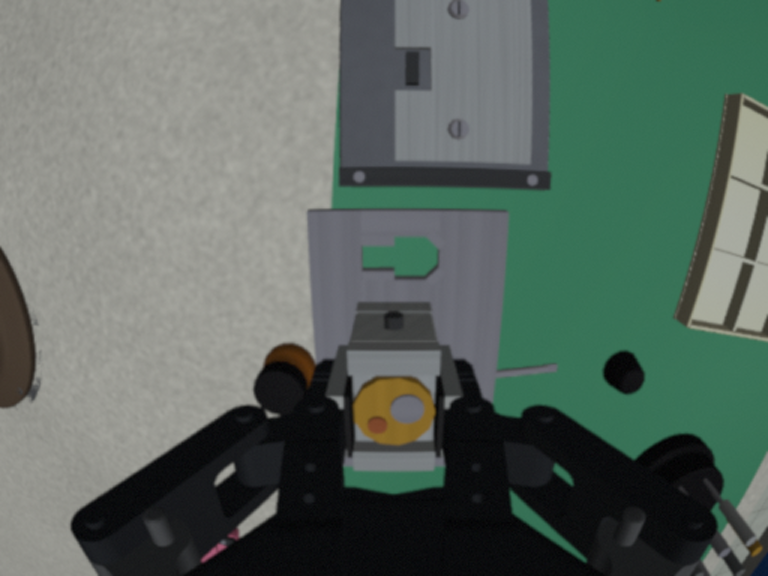

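The wrist picture (1.5x view) shows the grey base with screw heads at (457,9) and (457,129) and the catch tooth at (412,69). The held plate's hole is at about (417,257).

```bash
python3 - <<'E'
from h import *
s=dict(np.load("w2.npz")); st=ctrl.get_state(); T=st["tool_pos"]; zu=T[2]-.0323
f=lambda c,z: wat_z(s,np.array(c)/1.5-.17,z)
A,B,C=f((457,9),.031),f((457,129),.031),f((412,69),.025)
print("screws",A,B,np.linalg.norm(A-B),"catch",C)
d=A-B; print("base yaw",np.degrees(np.arctan2(-d[0],d[1]))); m=(A+B)/2; print("mid",m,"catch dist",np.linalg.norm((C-m)[:2]))
print("rail yaw",[np.degrees(np.arctan2((q-p)[1],(q-p)[0])) for p,q in [(f((359,177),.019),f((532,181),.019)),(f((342,186),.019),f((549,189),.019))]])
# held plate corners far edge & hole
P=f((308,211),zu+.005),f((507,211),zu+.005)
print("plate +y edge",P,np.degrees(np.arctan2(*(P[1]-P[0])[[1,0]])),np.linalg.norm(P[1]-P[0]), "mid", (P[0]+P[1])/2)
print("slot end, hole far", f((362,257),zu+.005),f((438,257),zu+.005))
R=Ro.from_quat(st["tcp_rot"]).as_matrix();print("tool", T, "xyaw",np.degrees(np.arctan2(R[1,0],R[0,0])),"z",R[:,2])
E
```

```text
screws [0.4821782  0.24803402 0.031     ] [0.48689309 0.17276767 0.031     ] 0.07541387969139371 catch [0.45795628 0.20806389 0.025     ]
base yaw 3.5844771907916377
mid [0.48453564 0.21040085 0.031     ] catch dist 0.02668190072935956
rail yaw [np.float64(3.4997356684863803), np.float64(3.927377497026434)]
plate +y edge (array([0.42322589, 0.13517034, 0.14872233]), array([0.49159126, 0.13995763, 0.14872233])) 4.005609408776822 0.06853278219831842 mid [0.45740858 0.13756399 0.14872233]
slot end, hole far [0.44265898 0.12003343 0.14872233] [0.46902049 0.12182682 0.14872233]
tool [0.45742481 0.08138878 0.17602233] xyaw 93.62342015280734 z [-0.00564097  0.00258665 -0.99998074]
```

```bash
python3 - <<'E'
from h import *
go([.4773,.209,.085],93.6)
E
```

```text
t 5.6167 pos [0.4574 0.0814 0.176 ] F [ 0.5 -0.4 -4.5] M [0.01 0.01 0.  ]
shift [0.1258 0.0284 0.0912] rot [-0.0055 -0.0029  0.0004]
```

>>> apply_moves([
  [0.04,0.01,0.02,-0.0055,-0.003,0,-1],
  [0.08,0.02,0.04,-0.0055,-0.003,0,-1],
  [0.11,0.026,0.06,-0.0055,-0.003,0,-1],
  [0.126,0.0284,0.08,-0.0055,-0.003,0,-1],
  [0.126,0.0284,0.091,-0.0055,-0.003,0,-1],
  [0.126,0.0284,0.091,-0.0055,-0.003,0,-1],
  [0.126,0.0284,0.091,-0.0055,-0.003,0,-1],
  [0.126,0.0284,0.091,-0.0055,-0.003,0,-1],
])

```text
time_s: 6.28
tool_pos: [0.4777, 0.2089, 0.0861]
tcp_rot: [0.684, 0.729, 0.0, 0.001]
force: [-0.7, -0.5, -3.5]
grip_width: 0.295
grasp_force: 59.9
```

```bash
python3 - <<'E'
from h import *
go([.4773,.209,.0703],93.6)
s=ctrl.snapshot("wrist"); np.savez("w3.npz",**s); save(s["img"],"w3.png",4,(180,60,330,210))
st=ctrl.get_state();R=Ro.from_quat(st["tcp_rot"]).as_matrix();print("xyaw",np.degrees(np.arctan2(R[1,0],R[0,0])),"z",R[:,2])
E
```

```text
t 6.2833 pos [0.4777 0.2089 0.0861] F [-0.7 -0.5 -3.5] M [-0.02 -0.05  0.04]
shift [ 0.0002 -0.0004  0.0158] rot [0.001  0.0005 0.0003]
xyaw 93.5984837401048 z [ 1.82298787e-03 -8.90464432e-05 -9.99998334e-01]
```

View pics/w3.png

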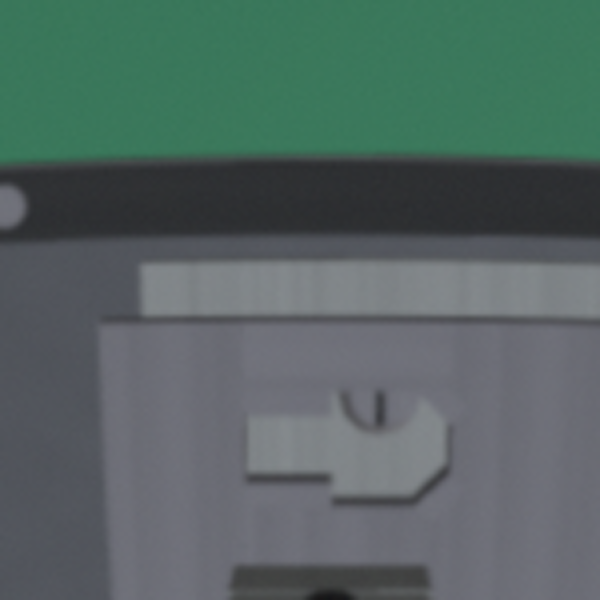

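The crop shows the screw head through the +y round hole at (380,~410), visible to its lower edge at row 432. The hole spans columns 332–450, with its lower rim at row ~502 and the plate edge at row 322.

```bash
python3 - <<'E'
from h import *
s=dict(np.load("w3.npz")); T=np.array([.4777,.2089,.0861]); zu=T[2]-.0323
a=np.radians(3.6);X=np.array([np.cos(a),np.sin(a),0]);Y=np.array([-np.sin(a),np.cos(a),0])
def f(c,z):
    w=wat_z(s,np.array(c)/4+[180-.375,60-.375],z)-T; return np.round([w@X*1000,w@Y*1000],2)
print("head lower edge",f((380,432),.0305),"sides",f((340,400),.0305),f((420,400),.0305))
print("hole top rim -y",f((373,504),zu+.005),"bottom rim",f((373,497),zu), "sides", f((332,450),zu+.005),f((450,450),zu+.005))
print("slot end",f((247,445),zu+.005),"slot -y wall top",f((290,480),zu+.005),"slot +y wall(bottom)",f((290,414),zu+.005))
print("plate +y edge top",f((300,321),zu+.005),"corner",f((100,322),zu+.005))
print("cam",(-s["R"].T@s["t"]))
E
```

```text
head lower edge [ 7.85 33.89] sides [ 1.63 38.97] [13.99 38.99]
hole top rim -y [ 5.79 30.76] bottom rim [ 5.97 30.25] sides [ 0.33 38.18] [15.89 38.2 ]
slot end [-10.84  38.88] slot -y wall top [-5.23 34.09] slot +y wall(bottom) [-5.15 43.03]
plate +y edge top [-3.77 55.28] corner [-29.75  55.47]
cam [0.47289204 0.2853596  0.21033802]
```

>>> apply_moves([
  [0.001,-0.0004,0.007,0,0,0,-1],
  [0.001,-0.0004,0.014,0,0,0,-1],
  [0.001,-0.0004,0.0185,0,0,0,-1],
  [0.001,-0.0004,0.0185,0,0,0,-1],
  [0.001,-0.0004,0.0185,0,0,0,-1],
  [0.001,-0.0004,0.0185,0,0,0,-1],
])

```text
time_s: 6.83
tool_pos: [0.4766, 0.2111, 0.0669]
tcp_rot: [0.684, 0.73, 0.0, 0.0]
force: [0.9, -0.4, -3.3]
grip_width: 0.297
grasp_force: 60.1
```

```bash
python3 - <<'E'
from h import *
go([.4773,.209,.0703],93.6)
s=ctrl.snapshot("wrist"); np.savez("w4.npz",**s); save(s["img"],"w4.png",6,(210,120,310,200))
E
```

```text
t 6.8333 pos [0.4766 0.2111 0.0669] F [ 0.9 -0.4 -3.3] M [-0.02  0.02 -0.05]
shift [-0.0022  0.0006 -0.0034] rot [ 0.0002 -0.0001  0.0021]
```

View pics/w4.png

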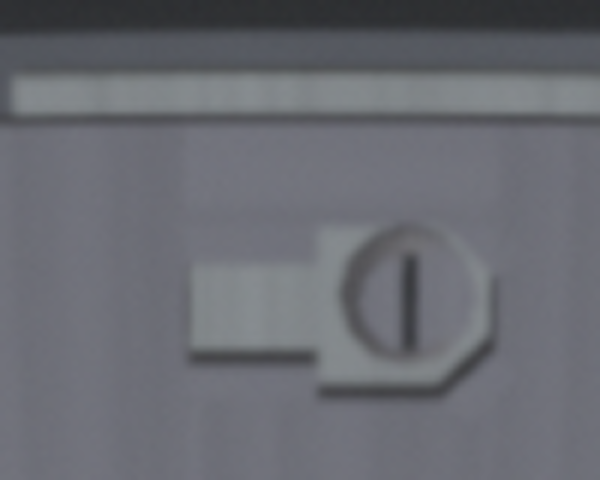

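The crop shows the whole screw head inside the hole: the head circle spans (340..482, 225..362), and the hole spans columns 317..494 with its lower rim at rows 388–398.

```bash
python3 - <<'E'
from h import *
s=dict(np.load("w4.npz")); T=np.array([.4766,.2111,.0669]); zu=T[2]-.0323
a=np.radians(3.6);X=np.array([np.cos(a),np.sin(a),0]);Y=np.array([-np.sin(a),np.cos(a),0])
def f(c,z):
    w=wat_z(s,np.array(c)/6+[210-.42,120-.42],z)-T; return np.round([w@X*1000,w@Y*1000],2)
print("head sides",f((340,293),.03),f((482,293),.03),"low/up",f((411,362),.03),f((411,225),.03), "slot line",f((410,303),.031))
print("hole rim top",f((380,398),zu+.005),"bottom",f((380,388),zu),"sides",f((317,310),zu+.005),f((494,310),zu+.005),f((317,310),zu))
print("slot end",f((188,310),zu+.005),"slot -y",f((250,362),zu+.005),f((250,353),zu),"slot +y",f((250,263),zu+.005))
print("edge",f((300,118),zu+.005))
E
```

```text
head sides [ 2.27 37.98] [15.5  38.03] low/up [ 8.98 31.33] [ 8.78 44.45] slot line [ 8.74 37.29]
hole rim top [ 5.74 30.7 ] bottom [ 5.92 30.14] sides [ 0.13 38.74] [15.67 38.8 ] [ 0.13 37.49]
slot end [-11.19  38.74] slot -y [-5.78 34.  ] [-5.96 33.45] slot +y [-5.71 42.96]
edge [-1.35 55.69]
```

>>> apply_moves([
  [-0.0002,0.0009,0,0,0,0,-1],
  [-0.0002,0.0009,0.001,0,0,0,-1],
  [-0.0002,0.0009,0.002,0,0,0,-1],
  [-0.0002,0.0009,0.003,0,0,0,-1],
  [-0.0002,0.0009,0.004,0,0,0,-1],
  [-0.0002,0.0009,0.005,0,0,0,-1],
  [-0.0002,0.0009,0.005,0,0,0,-1],
])

```text
time_s: 7.47
tool_pos: [0.4773, 0.2109, 0.0617]
tcp_rot: [0.684, 0.73, -0.0, -0.0]
force: [0.2, -0.5, -3.4]
grip_width: 0.295
grasp_force: 60.1
```

>>> apply_moves([
  [0,0,0.001,0,0,0,-1],
  [0,0,0.002,0,0,0,-1],
  [0,0,0.003,0,0,0,-1],
  [0,0,0.003,0,0,0,-1],
])

```text
time_s: 7.8
tool_pos: [0.4773, 0.2109, 0.0587]
tcp_rot: [0.684, 0.73, -0.0, 0.0]
force: [-0.5, -0.2, -3.8]
grip_width: 0.295
grasp_force: 60.1
```

>>> apply_moves([
  [0,0,0.001,0,0,0,-1],
  [0,0,0.002,0,0,0,-1],
  [0,0,0.003,0,0,0,-1],
  [0,0,0.003,0,0,0,-1],
])

```text
time_s: 8.13
tool_pos: [0.4775, 0.211, 0.056]
tcp_rot: [0.684, 0.73, 0.0, 0.0]
force: [-0.1, -1.7, -0.4]
grip_width: 0.294
grasp_force: 60.6
```

>>> apply_moves([
  [0,0,0.001,0,0,0,-1],
  [0,0,0.002,0,0,0,-1],
  [0,0,0.0025,0,0,0,-1],
  [0,0,0.0025,0,0,0,-1],
])

```text
time_s: 8.47
tool_pos: [0.4775, 0.211, 0.0535]
tcp_rot: [0.684, 0.73, 0.0, 0.0]
force: [-1.7, -0.1, 1.9]
grip_width: 0.292
grasp_force: 60.9
```

>>> apply_moves([
  [0,0,0.0005,0,0,0,-1],
  [0,0,0.0007,0,0,0,-1],
  [0,0,0.0007,0,0,0,-1],
])

```text
time_s: 8.72
tool_pos: [0.4775, 0.211, 0.0528]
tcp_rot: [0.684, 0.73, 0.0, 0.0]
force: [-1.3, -0.9, 2.2]
grip_width: 0.292
grasp_force: 61.0
```

>>> apply_moves([
  [0,0.001,0,0,0,0,-1],
  [0,0.002,0,0,0,0,-1],
  [0,0.003,0,0,0,0,-1],
  [0,0.004,0,0,0,0,-1],
  [0,0.005,0,0,0,0,-1],
  [0,0.005,0,0,0,0,-1],
])

```text
time_s: 9.22
tool_pos: [0.4812, 0.2113, 0.0525]
tcp_rot: [0.684, 0.73, -0.001, -0.0]
force: [-6.5, -0.6, 4.3]
grip_width: 0.296
grasp_force: 61.1
```

>>> apply_moves([
  [0,0,0,0,0,0,-1],
  [0,0.001,0,0,0,0,-1],
  [0,0.001,0,0,0,0,-1],
  [0,0.001,0,0,0,0,-1],
])

```text
time_s: 9.55
tool_pos: [0.4822, 0.2113, 0.0525]
tcp_rot: [0.684, 0.73, -0.001, -0.0]
force: [-6.3, 0.3, 4.8]
grip_width: 0.293
grasp_force: 61.1
```

```bash
python3 - <<'E'
from h import *
go([.4773,.211,.0528],93.6)
s=ctrl.snapshot("wrist"); np.savez("w5.npz",**s); save(s["img"],"w5.png",6,(210,120,310,200))
E
```

```text
t 9.55 pos [0.4822 0.2113 0.0525] F [-6.3  0.3  4.8] M [-0.09  1.48 -0.02]
shift [ 0.     -0.0049 -0.0003] rot [-0.002   0.0005  0.0026]
```

View pics/w5.png

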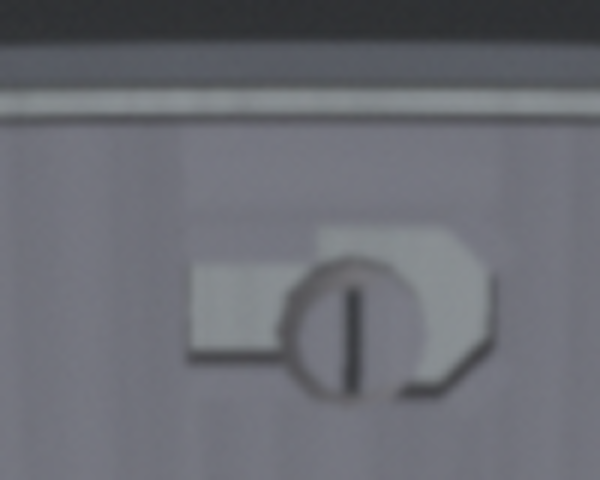

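The head now overlaps the slot mouth: head centre at (352,330), slot at rows 263–357. The plate follows the commands with only about 6 N of friction, so I'll keep sliding.

>>> apply_moves([
  [0,0.001,0,0,0,0,-1],
  [0,0.002,0,0,0,0,-1],
  [0,0.003,0,0,0,0,-1],
  [0,0.004,0,0,0,0,-1],
  [0,0.005,0,0,0,0,-1],
  [0,0.006,0,0,0,0,-1],
  [0,0.006,0,0,0,0,-1],
])

```text
time_s: 10.18
tool_pos: [0.4883, 0.2117, 0.0525]
tcp_rot: [0.684, 0.73, -0.001, -0.001]
force: [-5.9, -0.6, 3.9]
grip_width: 0.296
grasp_force: 61.1
```

>>> apply_moves([
  [0,0.001,0,0,0,0,-1],
  [0,0.002,0,0,0,0,-1],
  [0,0.003,0,0,0,0,-1],
  [0,0.0035,0,0,0,0,-1],
  [0,0.0035,0,0,0,0,-1],
])

```text
time_s: 10.6
tool_pos: [0.493, 0.2119, 0.0524]
tcp_rot: [0.684, 0.73, 0.0, 0.0]
force: [-0.1, 0.4, -3.9]
grip_width: 0.293
grasp_force: 60.7
```

>>> apply_moves([
  [0,0.0005,0,0,0,0,-1],
  [0,0.001,0,0,0,0,-1],
  [0,0.0013,0,0,0,0,-1],
  [0,0.0013,0,0,0,0,-1],
])

```text
time_s: 10.93
tool_pos: [0.4935, 0.2118, 0.0524]
tcp_rot: [0.684, 0.73, -0.001, -0.0]
force: [-4.8, -1.1, -2.7]
grip_width: 0.287
grasp_force: 61.0
```

>>> apply_moves([
  [0,0.0005,0,0,0,0,-1],
  [0,0.001,0,0,0,0,-1],
  [0,0.001,0,0,0,0,-1],
])

```text
time_s: 11.18
tool_pos: [0.4936, 0.2119, 0.0524]
tcp_rot: [0.684, 0.73, -0.001, -0.001]
force: [-8.5, -0.2, 2.2]
grip_width: 0.288
grasp_force: 61.5
```

>>> apply_moves([
  [0,-0.0015,0.0002,0,0,0,-1],
  [0,-0.0015,0.0002,0,0,0,-1],
  [0,-0.0015,0.0002,0,0,0,-1],
  [0,-0.0015,0.0002,0,0,0,-0.2],
  [0,-0.0015,0.0002,0,0,0,0.2],
  [0,-0.0015,0.0002,0,0,0,0.6],
  [0,-0.0015,0.0002,0,0,0,0.6],
  [0,-0.0015,0.0002,0,0,0,0.6],
  [0,-0.0015,0.0002,0,0,0,0.6],
  [0,-0.0015,0.0002,0,0,0,0.6],
])

```text
time_s: 12.02
tool_pos: [0.4939, 0.2121, 0.0526]
tcp_rot: [0.684, 0.73, 0.0, 0.0]
force: [-0.4, 0.5, -0.4]
grip_width: 0.798
grasp_force: 0.0
```

>>> apply_moves([
  [0,0,-0.03,0,0,0,0.6],
  [0,0,-0.06,0,0,0,0.6],
  [-0.04,0,-0.1,0,0,0,0.6],
  [-0.08,0,-0.12,0,0,0,0.6],
  [-0.11,0,-0.13,0,0,0,0.6],
  [-0.11,0,-0.13,0,0,0,0.6],
  [-0.11,0,-0.13,0,0,0,0.6],
])

```text
time_s: 12.6
tool_pos: [0.502, 0.0986, 0.1837]
tcp_rot: [0.686, 0.728, 0.0, 0.002]
force: [0.4, 0.3, 0.4]
grip_width: 0.797
grasp_force: 0.0
```

```bash
python3 - <<'E'
from h import *
s=ctrl.snapshot("wrist"); np.savez("w6.npz",**s); save(s["img"],"w6.png",4,(180,0,380,150))
print(ctrl.get_state()["grip_width"])
for n,z in (("plate",.02),("plate_vice",.051),("plate_nose",.02),("plate_hole",.02),("base_end",.02),("base_seat",.02)):
    for d in ctrl.landmark_of("wrist",n)[:2]: print(n,round(d["score"],2),np.round(d["xy"],1),np.round(wat_z(s,d["xy"],z),4))
E
```

```text
0.7992125087498211
plate 0.95 [262.7  59. ] [0.4963 0.2132 0.02  ]
plate_vice 0.79 [262.8  53.8] [0.4963 0.2137 0.051 ]
plate_nose 0.74 [303.3  60.8] [0.535  0.2145 0.02  ]
plate_hole 0.58 [263.9  25.7] [0.4955 0.2467 0.02  ]
base_end 0.88 [315.6  60.5] [0.5469 0.2161 0.02  ]
base_seat 0.57 [101.1 367.7] [ 0.2423 -0.2576  0.02  ]
```

View pics/w6.png

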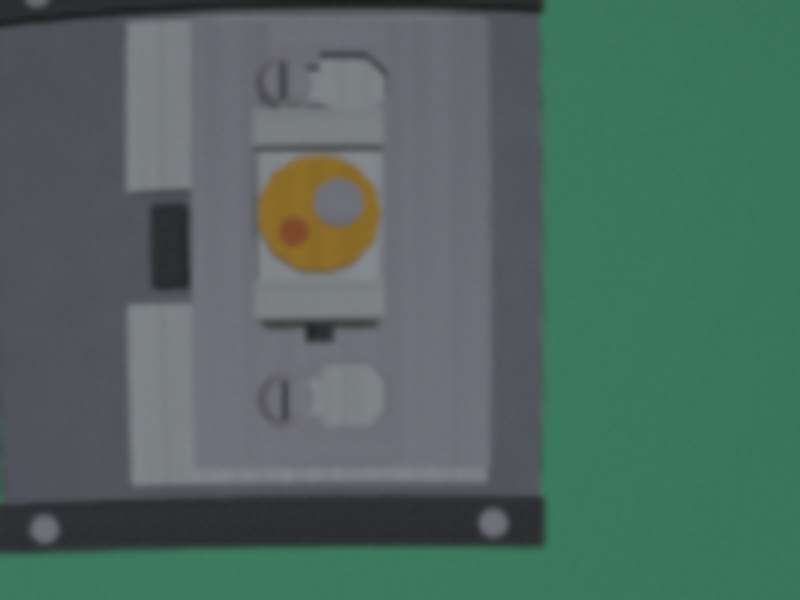

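The picture shows the plate flat on the carriage. Both heads (at ~(278,82) and (278,400)) sit about 16 mm behind the round holes. The full tooth (150–190, 205–290) is exposed behind the plate's −x edge. The upward catch force and the drag both vanished as it sprang up, and the plate then met a firm stop. Handing in.

```bash
python3 -c "
from bench import ctrl
print(ctrl.finish_job())"
```

```text
the job is handed in; nothing more can be done
None
```

The 70 x 110 mm keyhole plate is on the grey fixture's screws, slid home to a firm stop with the catch up behind its edge, lying flat and released; I handed it in at about 13 s, with wrist force readings staying under about 10 N.

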